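Load the drying lane in order

ROBOT

A 6-joint arm with a two-finger parallel gripper is mounted at the origin on the work surface. World frame = base frame: x ahead of the robot, y to its left, z up, the work surface at z = 0. Lengths are in m, angles in rad, forces in N, time in s.
With the tool pointing down it reaches from about 0.25 to 0.725 m from the base axis. Payload 4 kg.
Tool frame: the origin (TCP) lies midway between the tips of the shut fingers; the grasp point (between the pads) lies 19 mm behind it; z points along the fingers, y is the line along which they close (so a half turn about z gives the same grasp; the last joint's range is limited). The gripper opens to 85 mm and grips with 20 to 120 N. Pads are 22 mm wide; open, the fingers measure 114 mm over their backs; the gripper's body (76 mm by 85 mm) begins 54 mm behind the grasp point. The pads swing forward as they close: fully open they stand 13 mm farther back than shut.
Start: joints at [-1.101, 0.241, 0.005, 1.335, 0, 1.571], TCP at [0.226, -0.446, 0.2] pointing down, gripper open.
Joint ranges: [-2.72, 2.72], [-1.05, 1.87], [-1.09, 1.28], [-1.99, 2.15], [-1.42, 1.44], [-3.14, 3.14]. Speed limits (rad/s): [2.79, 2.79, 3.14, 3.14, 3.14, 3.14].

INTERFACE

Orientations are given as a unit quaternion [x, y, z, w].
In Python, from workcell import bot gives the robot as it stands.
- The arm moves only by the tool move_arm, never from a script. Its argument "motion" is a list of rows, each an object of numbers: "x", "y", "z": the shift along the tool's x, y, z in cm; "yaw": the turn about the tool's z in degrees. A call has 1 to 20 rows; each row is the pose to reach, as a shift and turn from the pose commanded when the call began, along the tool's axes at that moment; what a row does not reach only later rows make up. A row lasts 1/8 s, in which the tool goes at most 62.5 mm and 10.7 degrees, less where a joint would pass 70% of its speed; a pose out of reach is approached as far as the arm can. A call with a gripper value outside its range is refused whole. "gripper" is the opening, from -1 (shut) to 1 (fully open), set as the call begins (left out, the last holds). The fingers move at their own pace and stop on an object; the grip force is fixed at half the most. Time passes only in rows, so rows that repeat a pose let the fingers close. It gives the time, the measured TCP pose, the force, the opening and the grip force at its end, in the units of the state.
- bot.get_obs(): the state, without advancing time (a new reading comes with each control period).
- bot.camera(name): name is "scene" or "top"; returns the picture (400x640x3 uint8, blue, green, red); there is no depth.
- bot.camera_model(name): a dict with "K" (3x3 intrinsics, pixels), "world_from_camera" (4x4, takes a point from camera to world coordinates). Camera axes: x right, y down, z forward; pixel columns grow to the right and rows downward; lengths in m; the calibration is good to about 2 mm. A picture is of the moment at which its call begins. camera_model takes no time and is no camera call.
- bot.job_done(): hands the job in; it is judged then, once.
Trained networks look in the newest picture that a camera, given by its name, has taken for a name from the list of things; names that differ only in an ending like _2 or _b are one class to them, and where a whole thing is asked for, a point or a joint stands for the part that bears it (a point fixed in the world has none). Each returns a list of dicts, best first, with "score" (0 to 1); they miss things now and then, are a little off and sometimes report something else, mostly with a low value. They report only what shows in the picture. A call takes as long as a camera call. They do not tell look-alikes from the thing itself.
- bot.cut_out(camera, name): "mask" (400x640 bool, what is visible of it) and "centre" ([row, column] in pixels, amid what is visible of it).
The state is a dict: "clock": time; "joint_pos": joint angles; "joint_vel": joint speeds; "tau": joint torques, N m; "eef_pos": TCP position; "tool_rot": TCP orientation; "ft_force": force on the tool from outside, world axes, zero at the start; "ft_torque": the same for the moment, N m; "grip_width": finger opening in m; "grasp_force": force on a finger pad.
Only numpy, scipy, OpenCV 4.12 (cv2) and the standard library are available. Lean on these libraries where they do the work, as an engineer would, in place of code of your own. Each camera call takes 0.05 s, during which the arm holds its last target. There are 200 camera calls.

TASK

Load the drying lane through its sprung swing gate: slide the carrier with the ball in first, front end (the ball end) leading, up to the closed end, then the carrier with the spool-shaped cup piece behind it, also front end leading, far enough that the gate swings shut behind both. Hold the carriers by their upright handles, keep them upright and keep the gripper and arm off the ball and the cup piece, whose coat is wet. Leave the other things on the bench where they are.

Things in the scene. Friction and masses are not known exactly. Their poses are not given: they have to be found in the camera images.
- lane: Drying lane: a dead-end steel track fixed to the bench, which is its floor. Origin on the bench, centre of the mouth, in the plane of the shut gate; x points into the lane, y left looking in. Inner side walls at y = +-55, 40 high, 5 thick. Two guide wings, 30 high, flare out 50 in front of the mouth, 111 (at the mouth) to 143 apart. It points roughly to the robot's right (-y).
- lane_end (a point): Foot of the inner face of the lane's closed end wall (40 high, 5 thick), at lane x = 285, y = 0, z = 0. Two carriers (212 together) just leave room for the gate (51) to shut.
- lane_slot (a point): Middle of the lane's top slot, at lane x = 142, y = 0, z = 40. Lips on the walls (35 to 40 above the bench) leave a slot 50 wide (y = +-25) along the whole lane, open above. Carrier bases run under the lips; the handle and what stands on the spindle travel along the slot. So carriers enter only through the mouth, one behind the other.
- gate_left (a joint): Left gate leaf (looking in): aluminium, 51 long, 3 to 29 above the bench, 4 thick, upright hinge at lane x = 0, y = +52. 0 = shut across the mouth, up to 1.65 rad swung into the lane. Opens inward only; a light spring (under 1 N at the tip) shuts it when nothing is in the way. A carrier pushed in opens both leaves; they clear its rear once that is 51 past the mouth.
- gate_right (a joint): Right leaf, the mirror image, hinged at lane x = 0, y = -52; same values.
- ball_carrier: Ball carrier: wooden base 106 (x) x 70 (y) x 24 high. Upright wooden handle near the rear, centre x = -38, 26 (x) x 24 (y), top at z = 110. Steel spindle with spring clips at x = +22 bearing the green ball. Origin under the centre of the base, on the bench; x to the front (spindle end), z up. Loose, 0.2 to 0.4 kg, balanced near x = 0 to +10.
- cup_carrier: Cup carrier: the same base and handle as the ball carrier (106 x 70 x 24; handle at x = -38, 26 x 24, top at z = 110); on the spindle at x = +22 stands the spool-shaped cup piece instead of the ball. Origin under the centre of the base, on the bench; x to the front (spindle end), z up. Loose, 0.2 to 0.4 kg, balanced near x = 0 to +10.
- ball_carrier_grip (a point): Where to grip the ball carrier: middle of its handle, 92 above the carrier's underside (18 below the handle's top). Pinch it across its 24 mm, along the carrier's y.
- cup_carrier_grip (a point): The same point on the cup carrier's handle.
- tama: The glossy green kendama ball, 60 in diameter, fixed on the ball carrier's spindle at carrier x = +22; its origin is its lowest point, 46 above the carrier's underside, its top is at 106. Wet: do not touch.
- crosspiece: The pale wooden cup piece, an upright waisted spool 62 tall, 46 wide at the foot and 38 at the top, fixed on the cup carrier's spindle at carrier x = +22; its origin is the centre of its foot, 46 above the carrier's underside, its top is at 108. Wet: do not touch.
- ken: Bystander: a bare pale beech ken (spike handle with a cross piece) lying on the bench, 165 long along x, 68 across, 42 high.
- cork_block: Bystander: a cork sanding block 110 x 60 x 35 high, origin at the centre of its underside.
- weight: Bystander: a round bronze weight with a knob, 68 in diameter, 58 high, origin under its centre.
- brush: Bystander: a brush about 190 long lying on the bench along its x.
- mallet: Bystander: a hammer about 220 long lying on the bench along its x.
Things that resemble listed ones, but are neither listed nor needed, are in the scene too. What is shaped like the ball_carrier but yellow is not meant. What is shaped like the cup_carrier but black is not meant.

How it is judged:
On the way, in this order (a step that is already met when the one before it is completed fails the run):
1. the ball carrier is in the mouth of the lane, holding both gate leaves open, with the cup carrier still outside (x of ball_carrier in the frame of lane between -0.05 and 0.09 m and y of ball_carrier in the frame of lane between -0.03 and 0.03 m and height (world z) of ball_carrier below 0.015 m and value of joint each of gate_left, gate_right above 0.6 rad and (x of cup_carrier in the frame of lane below -0.05 m or y of cup_carrier in the frame of lane above 0.07 m or y of cup_carrier in the frame of lane below -0.07 m or height (world z) of cup_carrier above 0.05 m)), for 0.1 s.
2. the cup carrier is in the mouth of the lane, holding both gate leaves open, with the ball carrier ahead of it in the lane (x of cup_carrier in the frame of lane between -0.05 and 0.09 m and y of cup_carrier in the frame of lane between -0.03 and 0.03 m and height (world z) of cup_carrier below 0.015 m and value of joint each of gate_left, gate_right above 0.6 rad and x of ball_carrier in the frame of lane above 0.09 m and y of ball_carrier in the frame of lane between -0.03 and 0.03 m), for 0.1 s.
At the end, for the whole second after the job is handed in: Both carriers flat on the bench in the lane (within 8 mm, 0.08 rad, 30 mm of its middle line), handles towards the gate; ball carrier at the closed end (front within 32 mm of the wall), cup carrier behind it (rear at least 41 mm in), both gate leaves shut (under 0.12 rad), all at rest (x of ball_carrier in the frame of lane between 0.2 and 0.24 m and x of cup_carrier in the frame of lane between 0.094 and 0.134 m and y of ball_carrier in the frame of lane between -0.03 and 0.03 m and height (world z) of each of ball_carrier, cup_carrier below 0.008 m and angle between each of ball_carrier, cup_carrier's own z axis and vertical below 0.08 rad and linear speed of each of ball_carrier, cup_carrier below 0.02 m/s and y of cup_carrier in the frame of lane between -0.03 and 0.03 m and value of joint each of gate_left, gate_right below 0.12 rad and x of ball_carrier_grip in the frame of lane below 0.21 m and x of cup_carrier_grip in the frame of lane below 0.1 m); the robot touches nothing.
It fails at once if the wet ball is touched by the gripper or arm (contact force between any of the fingers, the arm and tama above 0.5 N).
It fails at once if the wet cup piece is touched by the gripper or arm (contact force between any of the fingers, the arm and crosspiece above 0.5 N).
It fails at once if a carrier is tipped by more than 0.6 rad (angle between any of ball_carrier, cup_carrier's own z axis and vertical above 0.6 rad).
It fails at once if a bystander is shifted by more than 40 mm (distance of any of ken, cork_block, weight, brush, mallet from where it was at the start of the episode above 0.04 m).
It also fails if it takes over 72 s, if anything falls off the work surface, if the arm or the gripper's body presses on something with over 40 N, if the wrist force passes 120 N, or if a joint passes its speed limit or range.

## Working session

There is one attempt and no reset: what is moved stays moved. The work goes in short steps, Python scripts to look and compute and a tool call to move; the robot and the scene stay as the last step left them, time stands still between calls to the robot, and variables do not carry over. Pictures are saved under pics/ and viewed, at most 10 in all, crops included, and the job is handed in when it is done.

Besides the shell and the picture viewer there is one more tool, called after "Request:" as name(argument=value, ...), one argument or row to a line, values as JSON. move_arm: Moves the arm, as the interface text tells. Its arguments: {"type":"object","properties":{"motion":{"type":"array"},"gripper":{"type":"number"}},"required":["motion"]}

```bash
mkdir -p pics
python3 - <<'E'
from workcell import bot
import cv2,numpy as np
for n in("top","scene"):
    im=bot.camera(n);cv2.imwrite(f"pics/{n}0.png",im)
    m=bot.camera_model(n);print(n,np.round(m["K"],1).tolist(),np.round(m["world_from_camera"],3).tolist())
    for t in("ball_carrier","cup_carrier","tama","crosspiece","lane","gate_left"):
        for d in bot.cut_out(n,t):
            print(t,round(d["score"],2),np.round(d["centre"]),d["mask"].sum())
o=bot.get_obs();print(o)
E
```

```text
top [[400.3, 0.0, 325.4], [0.0, 400.3, 202.1], [0.0, 0.0, 1.0]] [[-0.023, -0.995, 0.099, 0.393], [-1.0, 0.025, 0.018, 0.05], [-0.02, -0.098, -0.995, 1.166], [0.0, 0.0, 0.0, 1.0]]
ball_carrier 0.87 [257. 425.] 1026
ball_carrier 0.69 [226. 376.] 990
cup_carrier 0.58 [261. 265.] 884
tama 0.95 [253. 437.] 376
tama 0.73 [221. 387.] 370
tama 0.45 [209. 273.] 999
crosspiece 0.69 [254. 255.] 250
crosspiece 0.64 [207. 283.] 231
crosspiece 0.36 [166. 388.] 2977
lane 0.75 [221. 388.] 365
lane 0.68 [224. 380.] 960
lane 0.62 [162. 394.] 2786
gate_left 0.68 [222. 387.] 344
scene [[413.2, 0.0, 320.6], [0.0, 413.2, 198.3], [0.0, 0.0, 1.0]] [[0.866, 0.414, -0.281, 0.902], [0.5, -0.731, 0.464, -0.57], [-0.014, -0.542, -0.84, 1.193], [0.0, 0.0, 0.0, 1.0]]
ball_carrier 0.64 [244. 227.] 947
cup_carrier 0.87 [145. 304.] 776
cup_carrier 0.83 [166. 339.] 759
tama 0.74 [239. 227.] 288
crosspiece 0.78 [159. 331.] 187
crosspiece 0.7 [133. 314.] 147
crosspiece 0.51 [169. 404.] 338
lane 0.67 [120. 324.] 353
lane 0.61 [265. 330.] 2711
{'clock': 0.7, 'joint_pos': array([-1.10097028e+00,  2.40565181e-01,  4.99953960e-03,  1.33520113e+00,
       -1.25664253e-05,  1.57079450e+00]), 'joint_vel': array([-0.00052622, -0.00172042, -0.00013871,  0.00085442, -0.00010806,
       -0.00048624]), 'tau': array([ 6.15081135e-04, -3.72080362e+01,  2.52640218e+01,  1.01413541e-03,
       -3.07346639e-06, -3.41237417e-06]), 'eef_pos': array([ 0.22636186, -0.44582547,  0.1999237 ]), 'tool_rot': array([ 9.72534377e-01,  2.32759287e-01, -2.67117726e-06,  1.58336450e-05]), 'ft_force': array([-0.55218348, -0.06056266, -0.10764915]), 'ft_torque': array([ 0.06655631, -0.02297266, -0.00180382]), 'grasp_force': 0.0, 'grip_width': 0.08527370585024896}
```

```bash
python3 -c "
import cv2
im=cv2.imread('pics/top0.png')[110:310,200:480];cv2.imwrite('pics/topc.png',cv2.resize(im,None,fx=2.85,fy=2.85,interpolation=2)[:600,:800])"
```

```text
(no output)
```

View pics/top0.png

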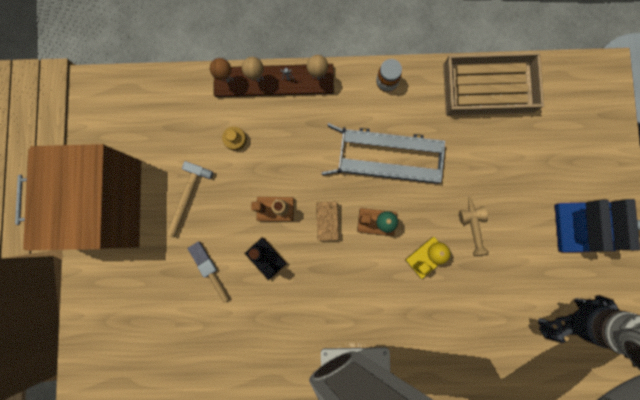

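View pics/topc.png

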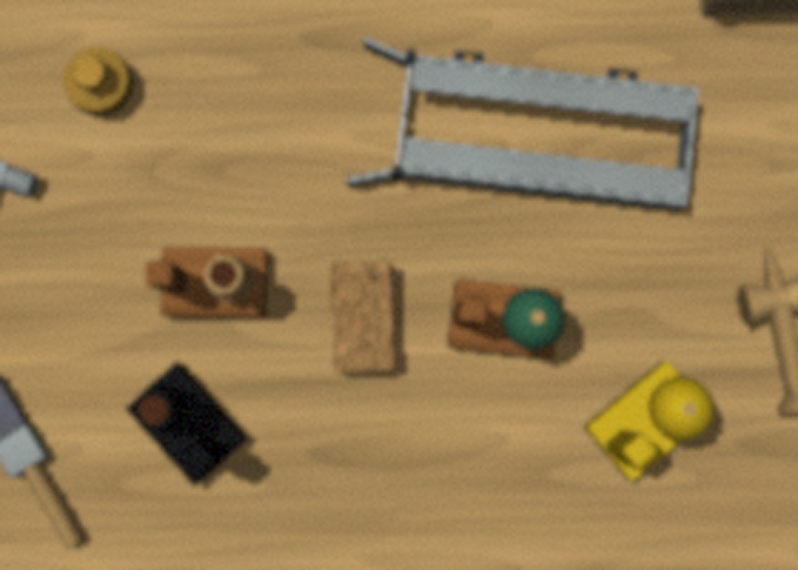

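View pics/scene0.png

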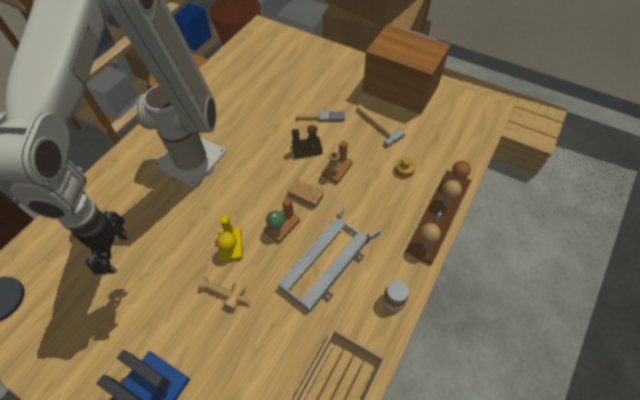

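The top view shows the lane with its mouth at (341,152) and closed end at (445,160). The ball carrier is at (378,221) and the cup carrier at (274,208), both facing right. The cork block sits between them at (327,221), and the yellow and black carriers are the look-alikes. I'll zoom in for precise corners.

Run:
```python
import cv2,numpy as np
a=cv2.imread('pics/top0.png')
f=lambda r,c,h,w,s:cv2.resize(a[r:r+h,c:c+w],None,fx=s,fy=s,interpolation=cv2.INTER_CUBIC)
# ball crop origin (350,200), cup crop origin (246,188), lane crop origin (318,118) scale 6
cv2.imwrite('pics/z.png',np.vstack([np.hstack([f(200,350,44,60,6.5),f(188,246,44,60,6.5)]),cv2.resize(f(118,318,72,136,4.3),(780,310))[:310]]))
```

```text
(no output)
```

View pics/z.png

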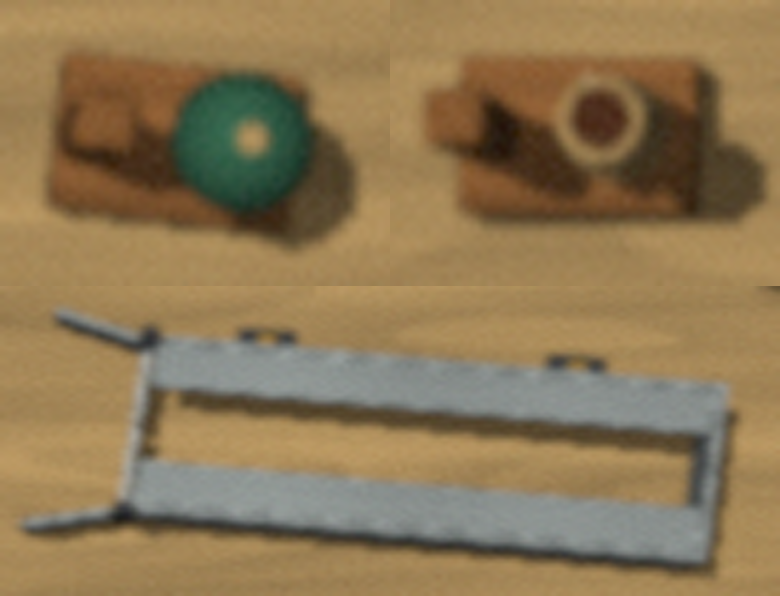

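```bash
cat > h.py <<'E'
from workcell import bot
import numpy as np
M=bot.camera_model("top");K=np.array(M["K"]);T=np.array(M["world_from_camera"])
def ray(u,v,z):
    d=T[:3,:3]@np.linalg.solve(K,[u,v,1]);return T[:3,3]+d*(z-T[2,3])/d[2]
def axis(a,b): return np.degrees(np.arctan2(b[1]-a[1],b[0]-a[0]))
E
python3 - <<'E'
from h import *
L=[ray(318+x/5.735,118+y/4.306,.04) for x,y in((150,54),(132,231),(728,98),(710,279))]
m=(L[0]+L[1])/2;e=(L[2]+L[3])/2
print("lane mouth",m,"end",e,"len",np.linalg.norm(e-m),"w",np.linalg.norm(L[0]-L[1]),np.linalg.norm(L[2]-L[3]),"yaw",axis(m,e),axis(L[0],L[2]),axis(L[1],L[3]))
B=lambda x,y,z:ray(350+x/6.5,200+y/6.5,z); C=lambda x,y,z:ray(246+(x-390)/6.5,188+y/6.5,z)
for n,h,p,base in(("ball",B(104,122,.11),B(242,141,.076),[B(62,52,.024),B(50,208,.024)]),("cup",C(457,120,.11),C(600,117,.108),[C(462,55,.024),C(462,213,.024)])):
    print(n,"handle",h,"piece",p,"sep(60)",np.linalg.norm((p-h)[:2]),"yaw",axis(h,p),"rear edge yaw",axis(*base)+90,"w(70)",np.linalg.norm(base[0]-base[1]),"rear->handle(15)",np.linalg.norm((h-(base[0]+base[1])/2)[:2]))
q=[C(462,55,.024),C(462,213,.024),C(698,62,.024),C(698,214,.024)];print("cup base yaw",axis(q[0],q[2]),axis(q[1],q[3]))
from scipy.spatial.transform import Rotation as R
print(R.from_quat(bot.get_obs()["tool_rot"]).as_matrix().round(3))
E
```

```text
lane mouth [0.6505218  0.01818943 0.04      ] end [ 0.61187348 -0.26679288  0.04      ] len 0.2875910463095012 w 0.12001986915913071 0.12169023629071847 yaw -97.72313974191027 -97.55167477795456 -97.89621514608577
ball handle [ 0.45110007 -0.03656374  0.11      ] piece [ 0.44366058 -0.09662852  0.076     ] sep(60) 0.06052375139992097 yaw -97.06057055228283 rear edge yaw 263.8493413247651 w(70) 0.06868117965300287 rear->handle(15) 0.014158320054549811
cup handle [0.49075332 0.25335527 0.11      ] piece [0.49073627 0.19499381 0.108     ] sep(60) 0.05836147070861183 yaw -90.0167399676637 rear edge yaw 269.66753611891636 w(70) 0.07008257940539887 rear->handle(15) 0.014469870894475578
cup base yaw -93.13123481199176 -91.59947023450154
[[ 0.892  0.453  0.   ]
 [ 0.453 -0.892 -0.   ]
 [-0.     0.    -1.   ]]
```

The measurements match the given sizes: spindle separation 60.5 mm (60 expected), lane width 120 mm, length 288 mm (290 expected). Moving above the ball carrier's handle.

Request:
move_arm(
  motion=[
    {"x":5,"y":-3.4,"yaw":-9},
    {"x":10,"y":-6.8,"yaw":-18},
    {"x":15,"y":-10.2,"yaw":-27},
    {"x":20,"y":-13.6,"yaw":-36},
    {"x":25,"y":-17,"yaw":-45},
    {"x":30,"y":-20.4,"yaw":-54},
    {"x":35,"y":-23.8,"yaw":-56},
    {"x":38.6,"y":-26.3,"yaw":-56},
    {"x":38.6,"y":-26.3,"yaw":-56},
    {"x":38.6,"y":-26.3,"yaw":-56},
    {"x":38.6,"y":-26.3,"yaw":-56},
  ],
  gripper=1,
)

```text
invalid input at $.motion[0]: expected keys x, y, z, yaw
```

```bash
cat >> h.py <<'E'
from scipy.spatial.transform import Rotation as R
D=np.array([-.134,-.991]);MO=np.array([.6506,.0194])
def st():
    o=bot.get_obs();m=R.from_quat(o["tool_rot"]).as_matrix();return o,m
def to(x,y,z,carrier_yaw):
    "tool-frame shift (cm) to world TCP, yaw (deg) so tool x is opposite the carrier's x"
    o,m=st();w=np.degrees(np.arctan2(m[1,0],m[0,0]))
    print("clock",round(o["clock"],2),"tcp",o["eef_pos"].round(4),"tool x yaw",w.round(2),"shift",(m.T@(np.array([x,y,z])-o["eef_pos"])*100).round(2),"yaw",round((w-carrier_yaw)%360-180,2))
def lane(x,y=0): return MO+D*x+np.array([.991,-.134])*y   # y left
E
python3 -c "
from h import *
to(.4511,-.0366,.073,-97)"
```

```text
clock 0.7 tcp [ 0.2264 -0.4458  0.1999] tool x yaw 26.92 shift [ 38.57 -26.31  12.69] yaw -56.08
```

Request:
move_arm(
  motion=[
    {"x":5,"y":-3.4,"z":0,"yaw":-9},
    {"x":10,"y":-6.8,"z":0,"yaw":-18},
    {"x":15,"y":-10.2,"z":0,"yaw":-27},
    {"x":20,"y":-13.6,"z":0,"yaw":-36},
    {"x":25,"y":-17,"z":0,"yaw":-45},
    {"x":30,"y":-20.4,"z":0,"yaw":-54},
    {"x":35,"y":-23.8,"z":0,"yaw":-56},
    {"x":38.6,"y":-26.3,"z":0,"yaw":-56},
    {"x":38.6,"y":-26.3,"z":0,"yaw":-56},
    {"x":38.6,"y":-26.3,"z":0,"yaw":-56},
    {"x":38.6,"y":-26.3,"z":0,"yaw":-56},
  ],
  gripper=1,
)

```text
clock: 2.08
eef_pos: [0.451, -0.0376, 0.2]
tool_rot: [0.75, 0.661, -0.0, 0.0]
ft_force: [-0.5, 0.1, 0.6]
grip_width: 0.0854
grasp_force: 0.0
```

```bash
python3 -c "
from h import *
to(.4511,-.0366,.073,-97)"
```

```text
clock 2.08 tcp [ 0.451  -0.0376  0.2   ] tool x yaw 82.81 shift [ 0.1  0.  12.7] yaw -0.19
```

Request:
move_arm(
  motion=[
    {"x":0.2,"y":0,"z":4,"yaw":0},
    {"x":0.2,"y":0,"z":8,"yaw":0},
    {"x":0.2,"y":0,"z":11,"yaw":0},
    {"x":0.2,"y":0,"z":12.7,"yaw":0},
    {"x":0.2,"y":0,"z":12.7,"yaw":0},
    {"x":0.2,"y":0,"z":12.7,"yaw":0},
  ],
)

```text
clock: 2.82
eef_pos: [0.4522, -0.0353, 0.0738]
tool_rot: [0.75, 0.662, 0.0, 0.001]
ft_force: [0.5, -1.0, 0.4]
grip_width: 0.0856
grasp_force: 0.0
```

Request:
move_arm(
  motion=[
    {"x":0,"y":0,"z":0,"yaw":0},
    {"x":0,"y":0,"z":0,"yaw":0},
    {"x":0,"y":0,"z":0,"yaw":0},
    {"x":0,"y":0,"z":0,"yaw":0},
    {"x":0,"y":0,"z":0,"yaw":0},
    {"x":0,"y":0,"z":0,"yaw":0},
    {"x":0,"y":0,"z":0,"yaw":0},
    {"x":0,"y":0,"z":0,"yaw":0},
    {"x":0,"y":0,"z":0,"yaw":0},
  ],
  gripper=-1,
)

```text
clock: 3.95
eef_pos: [0.4525, -0.0345, 0.0734]
tool_rot: [0.749, 0.662, 0.001, 0.0]
ft_force: [1.6, 0.8, 5.3]
grip_width: 0.0217
grasp_force: 59.1
```

Request:
move_arm(
  motion=[
    {"x":0,"y":0,"z":-1,"yaw":0},
    {"x":0,"y":0,"z":-2,"yaw":0},
    {"x":0,"y":0,"z":-3.5,"yaw":0},
    {"x":0,"y":0,"z":-5,"yaw":0},
    {"x":0,"y":0,"z":-6.5,"yaw":0},
    {"x":0,"y":0,"z":-6.5,"yaw":0},
  ],
)

```text
clock: 4.7
eef_pos: [0.4523, -0.0347, 0.1389]
tool_rot: [0.749, 0.662, 0.001, 0.001]
ft_force: [-0.5, 0.2, -1.9]
grip_width: 0.0217
grasp_force: 59.1
```

Run:
```python
from h import *
import cv2
p=lane(-.155);to(p[0],p[1],.135,-97.7);to(.62,-.0345,.135,-97.7)
a=bot.camera("scene");b=bot.camera("top")
cv2.imwrite("pics/s1.png",np.hstack([cv2.resize(a[140:310,180:380],(400,340)),cv2.resize(b[120:290,280:480],(400,340))]))
```

```text
clock 4.7 tcp [ 0.4523 -0.0347  0.1389] tool x yaw 82.91 shift [23.32 19.18  0.42] yaw 0.61
clock 4.7 tcp [ 0.4523 -0.0347  0.1389] tool x yaw 82.91 shift [ 2.09 16.64  0.42] yaw 0.61
```

View pics/s1.png

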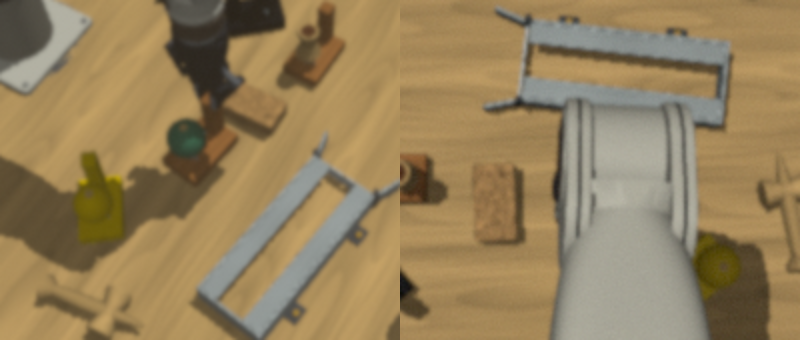

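Carrier lifted level at crop (200,140), held at the handle; the ball is clear of the fingers and the gate is shut. Carrying it to in front of the mouth.

Request:
move_arm(
  motion=[
    {"x":1,"y":1.5,"z":0,"yaw":0},
    {"x":3,"y":4,"z":0,"yaw":0.6},
    {"x":6,"y":7,"z":0,"yaw":0.6},
    {"x":9,"y":10,"z":0,"yaw":0.6},
    {"x":12,"y":13,"z":0,"yaw":0.6},
    {"x":15,"y":16,"z":0,"yaw":0.6},
    {"x":18,"y":18,"z":0,"yaw":0.6},
    {"x":21,"y":19,"z":0,"yaw":0.6},
    {"x":22.6,"y":19.2,"z":0,"yaw":0.6},
    {"x":23.3,"y":19.2,"z":0,"yaw":0.6},
    {"x":23.3,"y":19.2,"z":0,"yaw":0.6},
    {"x":23.3,"y":19.2,"z":0,"yaw":0.6},
  ],
)

```text
clock: 6.3
eef_pos: [0.6707, 0.1719, 0.1382]
tool_rot: [0.753, 0.658, -0.0, 0.0]
ft_force: [-0.2, -0.1, -2.8]
grip_width: 0.0212
grasp_force: 59.2
```

Run:
```python
from h import *
import cv2
p=lane(-.155);to(p[0],p[1],.074,-97.7)
a=bot.camera("scene");b=bot.camera("top")
cv2.imwrite("pics/s2.png",np.hstack([cv2.resize(a[120:290,230:430],(400,340)),cv2.resize(b[80:250,260:460],(400,340))]))
```

```text
clock 6.3 tcp [0.6707 0.1719 0.1382] tool x yaw 82.26 shift [0.13 0.06 6.42] yaw -0.04
```

View pics/s2.png

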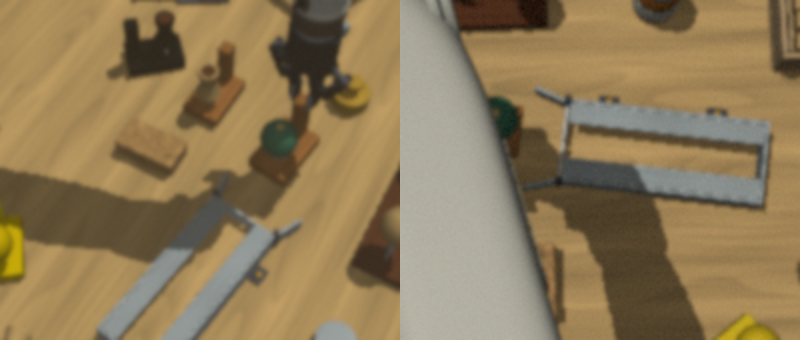

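The carrier is held level in front of the mouth, between the wings, and clear of the weight. Lowering it onto the bench.

Request:
move_arm(
  motion=[
    {"x":0,"y":0,"z":2,"yaw":0},
    {"x":0,"y":0,"z":4,"yaw":0},
    {"x":0,"y":0,"z":5.4,"yaw":0},
    {"x":0,"y":0,"z":6,"yaw":0},
    {"x":0,"y":0,"z":6.3,"yaw":0},
    {"x":0,"y":0,"z":6.4,"yaw":0},
    {"x":0,"y":0,"z":6.4,"yaw":0},
  ],
)

```text
clock: 7.28
eef_pos: [0.6714, 0.1731, 0.0746]
tool_rot: [0.753, 0.658, 0.001, 0.0]
ft_force: [-0.1, -0.4, -2.6]
grip_width: 0.0219
grasp_force: 59.2
```

Request:
move_arm(
  motion=[
    {"x":-1,"y":0,"z":0.1,"yaw":0},
    {"x":-2.5,"y":0,"z":0.1,"yaw":0},
    {"x":-4,"y":0,"z":0.1,"yaw":0},
    {"x":-5.5,"y":0,"z":0.1,"yaw":0},
    {"x":-7,"y":0,"z":0.1,"yaw":0},
    {"x":-8.5,"y":0,"z":0.1,"yaw":0},
    {"x":-10,"y":0,"z":0.1,"yaw":0},
    {"x":-11.5,"y":0,"z":0.1,"yaw":0},
    {"x":-13,"y":0,"z":0.1,"yaw":0},
    {"x":-14.5,"y":0,"z":0.1,"yaw":0},
    {"x":-16,"y":0,"z":0.1,"yaw":0},
    {"x":-16,"y":0,"z":0.1,"yaw":0},
  ],
)

```text
clock: 8.78
eef_pos: [0.6494, 0.0113, 0.0733]
tool_rot: [0.754, 0.657, -0.001, 0.001]
ft_force: [0.3, 0.2, 5.4]
grip_width: 0.0218
grasp_force: 60.2
```

Run:
```python
from h import *
import cv2
p=lane(.227-.038);to(p[0],p[1],.074,-97.7)
a=bot.camera("scene");b=bot.camera("top")
cv2.imwrite("pics/s3.png",np.hstack([cv2.resize(a[160:310,260:400],(400,429)),cv2.resize(b[110:220,310:470],(400,429))]))
```

```text
clock 8.78 tcp [0.6494 0.0113 0.0733] tool x yaw 82.19 shift [-18.08   0.05  -0.02] yaw -0.11
```

View pics/s3.png

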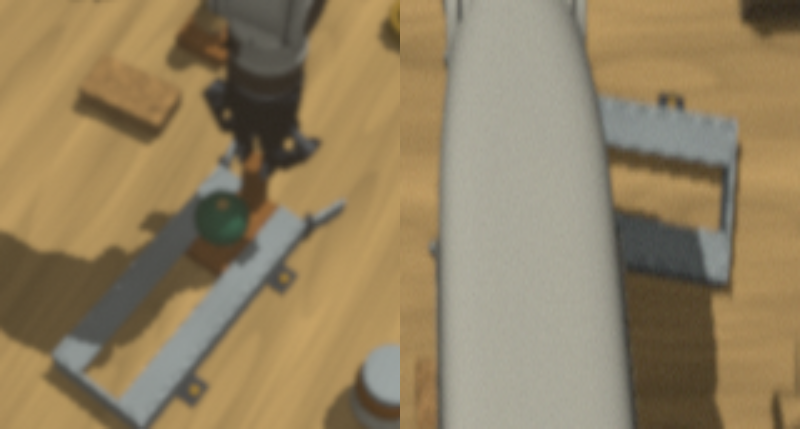

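The ball carrier is in the mouth and centred in the slot, with low forces. Pushing it on to the closed end.

Request:
move_arm(
  motion=[
    {"x":-1.2,"y":0,"z":0,"yaw":0},
    {"x":-2.7,"y":0,"z":0,"yaw":0},
    {"x":-4.2,"y":0,"z":0,"yaw":0},
    {"x":-5.7,"y":0,"z":0,"yaw":0},
    {"x":-7.2,"y":0,"z":0,"yaw":0},
    {"x":-8.7,"y":0,"z":0,"yaw":0},
    {"x":-10.2,"y":0,"z":0,"yaw":0},
    {"x":-11.7,"y":0,"z":0,"yaw":0},
    {"x":-13.2,"y":0,"z":0,"yaw":0},
    {"x":-14.7,"y":0,"z":0,"yaw":0},
    {"x":-16.2,"y":0,"z":0,"yaw":0},
    {"x":-17.2,"y":0,"z":0,"yaw":0},
    {"x":-17.9,"y":0,"z":0,"yaw":0},
    {"x":-17.9,"y":0,"z":0,"yaw":0},
  ],
)

```text
clock: 10.62
eef_pos: [0.6249, -0.1647, 0.0733]
tool_rot: [0.753, 0.658, -0.001, 0.0]
ft_force: [-0.0, 1.3, 6.3]
grip_width: 0.0217
grasp_force: 60.2
```

Request:
move_arm(
  motion=[
    {"x":0,"y":0,"z":0,"yaw":0},
    {"x":0,"y":0,"z":0,"yaw":0},
    {"x":0,"y":0,"z":0,"yaw":0},
    {"x":0,"y":0,"z":0,"yaw":0},
    {"x":0,"y":0,"z":0,"yaw":0},
    {"x":0,"y":0,"z":0,"yaw":0},
    {"x":0,"y":0,"z":-3,"yaw":0},
    {"x":0,"y":0,"z":-7,"yaw":0},
    {"x":0,"y":0,"z":-12,"yaw":0},
    {"x":0,"y":0,"z":-12.5,"yaw":0},
    {"x":0,"y":0,"z":-12.5,"yaw":0},
  ],
  gripper=1,
)

```text
clock: 12.0
eef_pos: [0.6258, -0.163, 0.1982]
tool_rot: [0.753, 0.658, 0.0, 0.0]
ft_force: [-1.3, 0.2, -1.3]
grip_width: 0.0854
grasp_force: 0.0
```

```bash
python3 -c "
from h import *
to(.4908,.2540,.2,-91.5)"
```

```text
clock 12.0 tcp [ 0.6258 -0.163   0.1982] tool x yaw 82.32 shift [ 39.53 -18.96  -0.2 ] yaw -6.18
```

Request:
move_arm(
  motion=[
    {"x":3,"y":-1.4,"z":0,"yaw":0},
    {"x":8,"y":-3.8,"z":0,"yaw":-2},
    {"x":13,"y":-6.2,"z":0,"yaw":-4},
    {"x":18,"y":-8.6,"z":0,"yaw":-6.6},
    {"x":23,"y":-11,"z":0,"yaw":-6.6},
    {"x":28,"y":-13.4,"z":0,"yaw":-6.6},
    {"x":33,"y":-15.8,"z":0,"yaw":-6.6},
    {"x":37,"y":-17.8,"z":0,"yaw":-6.6},
    {"x":39.5,"y":-19,"z":0,"yaw":-6.6},
    {"x":39.5,"y":-19,"z":0,"yaw":-6.6},
    {"x":39.5,"y":-19,"z":0,"yaw":-6.6},
  ],
)

```text
clock: 13.38
eef_pos: [0.4896, 0.253, 0.1966]
tool_rot: [0.714, 0.7, -0.001, -0.0]
ft_force: [0.4, 0.1, 0.5]
grip_width: 0.0854
grasp_force: 0.0
```

Run:
```python
from h import *
import cv2
to(.4908,.2545,.073,-91)
a=bot.camera("scene");b=bot.camera("top")
cv2.imwrite("pics/s4.png",np.hstack([cv2.resize(a[100:310,260:400],(380,570)),cv2.resize(b[110:230,310:470],(400,570))]))
```

```text
clock 13.38 tcp [0.4896 0.253  0.1966] tool x yaw 88.91 shift [ 0.17  0.14 12.36] yaw -0.09
```

View pics/s4.png

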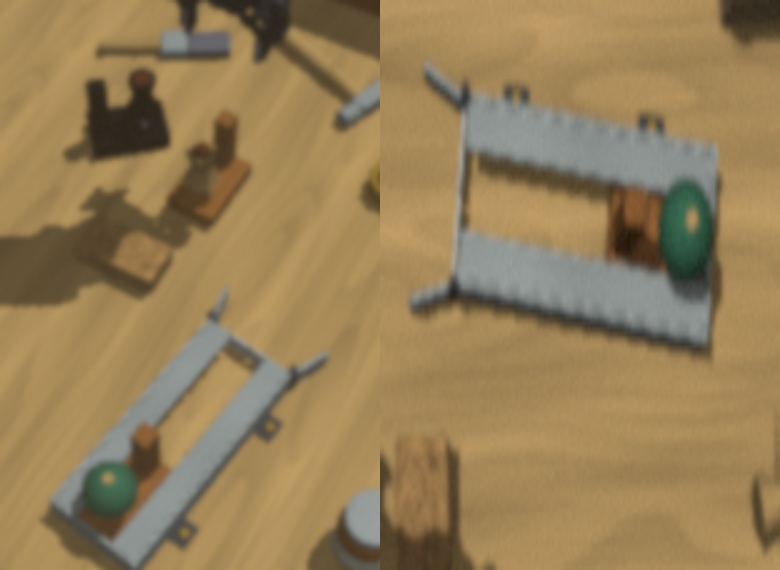

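The ball carrier is at the closed end and upright, and the gate is shut behind it. Gripping the cup carrier next.

Request:
move_arm(
  motion=[
    {"x":0.2,"y":0.1,"z":4,"yaw":0},
    {"x":0.2,"y":0.1,"z":8,"yaw":0},
    {"x":0.2,"y":0.1,"z":11,"yaw":0},
    {"x":0.2,"y":0.1,"z":12.3,"yaw":0},
    {"x":0.2,"y":0.1,"z":12.3,"yaw":0},
    {"x":0.2,"y":0.1,"z":12.3,"yaw":0},
  ],
)

```text
clock: 14.22
eef_pos: [0.4925, 0.2561, 0.0763]
tool_rot: [0.714, 0.7, 0.001, 0.0]
ft_force: [0.3, 0.6, 0.5]
grip_width: 0.0852
grasp_force: 0.0
```

Request:
move_arm(
  motion=[
    {"x":0,"y":0,"z":0,"yaw":0},
    {"x":0,"y":0,"z":0,"yaw":0},
    {"x":0,"y":0,"z":0,"yaw":0},
    {"x":0,"y":0,"z":0,"yaw":0},
    {"x":0,"y":0,"z":0,"yaw":0},
    {"x":0,"y":0,"z":0,"yaw":0},
    {"x":0,"y":0,"z":0,"yaw":0},
    {"x":0,"y":0,"z":0,"yaw":0},
    {"x":0,"y":0,"z":0,"yaw":0},
  ],
  gripper=-1,
)

```text
clock: 15.35
eef_pos: [0.4919, 0.2562, 0.0755]
tool_rot: [0.714, 0.7, 0.001, 0.0]
ft_force: [2.3, 0.4, 5.4]
grip_width: 0.0213
grasp_force: 59.0
```

Request:
move_arm(
  motion=[
    {"x":0,"y":0,"z":-1,"yaw":0},
    {"x":0,"y":0,"z":-2,"yaw":0},
    {"x":0,"y":0,"z":-3.5,"yaw":0},
    {"x":0,"y":0,"z":-4.5,"yaw":0},
    {"x":0,"y":0,"z":-5.5,"yaw":0},
    {"x":0,"y":0,"z":-5.5,"yaw":0},
  ],
)

```text
clock: 16.1
eef_pos: [0.4919, 0.2562, 0.1311]
tool_rot: [0.714, 0.7, 0.001, 0.0]
ft_force: [-0.0, 0.7, -2.9]
grip_width: 0.0211
grasp_force: 58.9
```

Run:
```python
from h import *
p=lane(-.155);to(p[0],p[1],.073,-97.7)
```

```text
clock 16.1 tcp [0.4919 0.2562 0.1311] tool x yaw 88.92 shift [-7.99 18.09  5.83] yaw 6.62
```

Request:
move_arm(
  motion=[
    {"x":-1.5,"y":1,"z":0,"yaw":1},
    {"x":-4,"y":3,"z":0,"yaw":3},
    {"x":-6.5,"y":5.5,"z":0,"yaw":5},
    {"x":-8,"y":8,"z":0,"yaw":6.6},
    {"x":-8,"y":11,"z":0,"yaw":6.6},
    {"x":-8,"y":14,"z":0,"yaw":6.6},
    {"x":-8,"y":16.5,"z":0,"yaw":6.6},
    {"x":-8,"y":18.1,"z":0,"yaw":6.6},
    {"x":-8,"y":18.1,"z":0,"yaw":6.6},
    {"x":-8,"y":18.1,"z":2.5,"yaw":6.6},
    {"x":-8,"y":18.1,"z":4.5,"yaw":6.6},
    {"x":-8,"y":18.1,"z":5.3,"yaw":6.6},
    {"x":-8,"y":18.1,"z":5.5,"yaw":6.6},
    {"x":-8,"y":18.1,"z":5.5,"yaw":6.6},
  ],
)

```text
clock: 17.85
eef_pos: [0.6708, 0.1723, 0.0758]
tool_rot: [0.753, 0.658, 0.0, 0.0]
ft_force: [-0.6, 0.7, -2.3]
grip_width: 0.0212
grasp_force: 59.2
```

Run:
```python
from h import *
p=lane(.05-.036);to(p[0],p[1],.075,-97.7)
```

```text
clock 17.85 tcp [0.6708 0.1723 0.0758] tool x yaw 82.31 shift [-16.83   0.04   0.07] yaw 0.01
```

Request:
move_arm(
  motion=[
    {"x":-1,"y":0,"z":0.1,"yaw":0},
    {"x":-2.5,"y":0,"z":0.1,"yaw":0},
    {"x":-4,"y":0,"z":0.1,"yaw":0},
    {"x":-5.5,"y":0,"z":0.1,"yaw":0},
    {"x":-7,"y":0,"z":0.1,"yaw":0},
    {"x":-8.5,"y":0,"z":0.1,"yaw":0},
    {"x":-10,"y":0,"z":0.1,"yaw":0},
    {"x":-11.5,"y":0,"z":0.1,"yaw":0},
    {"x":-13,"y":0,"z":0.1,"yaw":0},
    {"x":-14.5,"y":0,"z":0.1,"yaw":0},
    {"x":-16,"y":0,"z":0.1,"yaw":0},
    {"x":-16,"y":0,"z":0.1,"yaw":0},
    {"x":-16,"y":0,"z":0.1,"yaw":0},
  ],
)

```text
clock: 19.48
eef_pos: [0.6496, 0.0111, 0.0752]
tool_rot: [0.754, 0.657, -0.0, 0.002]
ft_force: [0.3, -0.5, 7.3]
grip_width: 0.0211
grasp_force: 60.3
```

Run:
```python
from h import *
p=lane(.078);to(p[0],p[1],.075,-97.7)
```

```text
clock 19.48 tcp [0.6496 0.0111 0.0752] tool x yaw 82.19 shift [-6.97  0.    0.04] yaw -0.11
```

Request:
move_arm(
  motion=[
    {"x":-1.2,"y":0,"z":0,"yaw":0},
    {"x":-2.4,"y":0,"z":0,"yaw":0},
    {"x":-3.6,"y":0,"z":0,"yaw":0},
    {"x":-4.8,"y":0,"z":0,"yaw":0},
    {"x":-5.8,"y":0,"z":0,"yaw":0},
    {"x":-6.5,"y":0,"z":0,"yaw":0},
    {"x":-7,"y":0,"z":0,"yaw":0},
    {"x":-7,"y":0,"z":0,"yaw":0},
  ],
)

```text
clock: 20.48
eef_pos: [0.6401, -0.0567, 0.0752]
tool_rot: [0.753, 0.658, 0.001, 0.001]
ft_force: [0.8, 2.6, 6.2]
grip_width: 0.0216
grasp_force: 60.3
```

Request:
move_arm(
  motion=[
    {"x":0,"y":0,"z":0,"yaw":0},
    {"x":0,"y":0,"z":0,"yaw":0},
    {"x":0,"y":0,"z":0,"yaw":0},
    {"x":0,"y":0,"z":0,"yaw":0},
    {"x":0,"y":0,"z":0,"yaw":0},
    {"x":0,"y":0,"z":0,"yaw":0},
    {"x":0,"y":0,"z":-3,"yaw":0},
    {"x":0,"y":0,"z":-7,"yaw":0},
    {"x":0,"y":0,"z":-12,"yaw":0},
    {"x":0,"y":0,"z":-12.5,"yaw":0},
    {"x":4,"y":-3,"z":-12.5,"yaw":0},
    {"x":9,"y":-7,"z":-12.5,"yaw":0},
    {"x":14,"y":-11,"z":-12.5,"yaw":0},
    {"x":19,"y":-15,"z":-12.5,"yaw":0},
    {"x":24,"y":-19,"z":-12.5,"yaw":0},
    {"x":28,"y":-22,"z":-12.5,"yaw":0},
    {"x":32,"y":-24,"z":-12.5,"yaw":0},
    {"x":32,"y":-24,"z":-12.5,"yaw":0},
    {"x":32,"y":-24,"z":-12.5,"yaw":0},
  ],
  gripper=1,
)

```text
clock: 22.85
eef_pos: [0.4445, 0.2933, 0.1982]
tool_rot: [0.753, 0.658, -0.001, 0.0]
ft_force: [1.0, -0.3, -0.4]
grip_width: 0.0855
grasp_force: 0.0
```

Run:
```python
from h import *
import cv2
a=bot.camera("scene");b=bot.camera("top")
cv2.imwrite("pics/s5.png",np.hstack([cv2.resize(a[190:320,270:400],(380,380)),cv2.resize(b[120:200,320:460],(420,240)).repeat(1,0)[:380] if 0 else cv2.copyMakeBorder(cv2.resize(b[120:200,320:460],(420,240)),0,140,0,0,cv2.BORDER_CONSTANT)]))
```

```text
(no output)
```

View pics/s5.png

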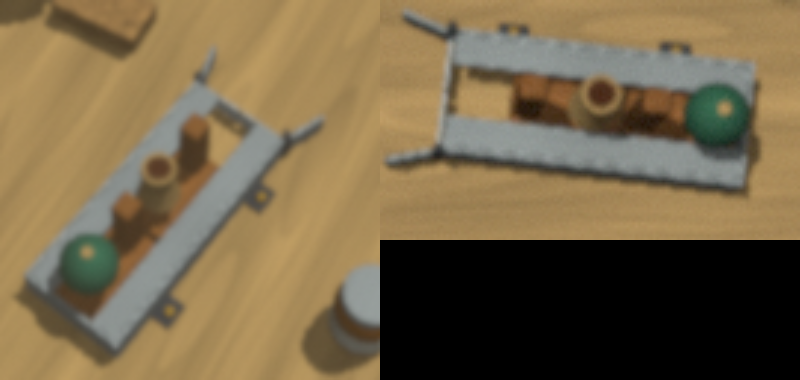

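Both carriers are in the lane and upright with their handles toward the gate. Both gate leaves lie straight across the mouth, from crop (453,30) to (440,150), and the arm is clear.

```bash
python3 -c "
from workcell import bot
print(bot.job_done())"
```

```text
the job is handed in; nothing more can be done
None
```

The job is handed in: the ball carrier is at the closed end and the cup carrier is behind it. In the last pictures the gate is shut and the arm is clear, but no verdict came back.

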